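# Square up a switch panel, drop its kickstand and hold it upright

## Task

Stand the loose try square on the liner with its flat face flush against the far face of the black foot block, at the yellow mark, and let go of it. Then flip the red kickstand down past its over-centre point until it snaps against its stop, and after that push the leaning switch panel up until it is upright with the kickstand's foot standing on the liner. Finish while the gripper is still holding the panel upright like that (it tips back if let go), with the square still in place, and leave the cone, suction cup, driftwood and jar where they lie.

Things in the scene. Friction and masses are not known exactly. Their poses are not given: they have to be found in the camera images.
- liner: Fixed grey vinyl shelf liner, 2 mm thick, covering the working part of the shelf; its top, on which everything stands, is 2 mm above the work surface.
- base: Fixed black foot block of the switch panel, 50 (x) x 180 (y) x 20 mm high. Origin at liner-top level, in the plane of the block's flat far face, midway along it; +x out of that face (away from the robot), +y along the block, z up; the block fills x -50 to 0. A 6 mm wide yellow mark runs over its far top edge and down the far face at y = +50 mm.
- panel_hinge (a point): Aluminium toggle switch panel, 180 wide (y), 6 mm thick, about 0.7 kg, hinged on the base; upright it spans 30 to 162 mm above the liner, 1 mm behind the base's far-face plane. Six toggles (18 mm) on its far face, y -65 to -11; near face: grey box 38 mm deep, heights 44 to 100, bare above. This point is mid hinge axis: base x -6, 26 mm up; upright, its axes are the base's.
- panel (a joint): Lean of the panel, rad: 0 = upright, negative = leaning back towards the robot (starts at its rear stop, -0.30, and its weight takes it back there, even from upright), positive = tipped to the far side. Holding it takes about 1 to 4 N at the top of the near face. With the kickstand down, its foot meets the liner at 0.
- panel_back (a point): Point on the bare near face of the panel, 135 mm above the liner when upright, at the base's y = +30 mm; moves with the panel.
- kickstand (a joint): Swing of the red kickstand on the panel, rad: 0 = stowed (where it starts), 2.11 = fully down against its stop. A small over-centre spring strut, from a pin on the panel face to the leg, holds it at either end: pushed past about 0.7 it snaps down by itself; about 1 N at mid-leg is enough. It is hinged to the panel's stub and tilts with the panel.
- kick_hub (a point): Centre of the kickstand's pivot on the stub at the panel's -y end (base y = -105 mm, 9 mm beyond the base's far-face plane and 98 mm above the liner when the panel is upright).
- kick_foot (a point): Centre of the round black foot (16 mm) of the red leg (10 mm thick, hub to foot 100 mm). Stowed, the leg points to -y and 25 degrees up within its swing plane; it swings down through level to 6 degrees past straight down. That plane holds the base's y axis and slopes 25 degrees from vertical (going down moves it away from the robot), plus the panel's lean back: 42 at the stop.
- square: Loose try square, 0.3 kg: blue stock lying flat, 70 (x) x 30 (y) x 16 mm high; steel blade upright at its -x end, 24 (x) x 10 (y) mm, top 120 mm above the underside. Both share one flat -x face, the face to set flush. Origin on the underside, midway along that face's lower edge; +x along the stock, z up the blade. Grip the blade near its top across its 10 mm (y).
- cone: Bystander: clear plastic feeding cone, mouth down, 68 mm across, 70 mm high; origin at its underside centre.
- suction_cup: Bystander: black hard-silicone suction cup, 44 mm across, 28 mm high; origin at its underside centre.
- driftwood: Bystander: brown ceramic driftwood replica, 150 x 45 mm, 77 mm high; origin at its underside centre.
- jar: Bystander: small closed glass jar, 50 mm across, 70 mm high; origin at its underside centre.
Mind the look-alikes: they are no part of the job. Leave any orange or turquoise look-alike of the square alone.

How it is judged:
By the outcome, as a careful person would: the job done as asked, in the order asked, and still so for the second after the job is handed in, while the arm keeps its last pose, push and grip.
It also fails if it takes over 61 s, if anything falls off the work surface, if the arm or the gripper's body presses on something with over 40 N, if the wrist force passes 120 N, or if a joint passes its speed limit or range.

## Robot

A 7-joint arm with a two-finger parallel gripper is mounted at the origin on the work surface. World frame = base frame: x ahead of the robot, y to its left, z up, the work surface at z = 0. Lengths are in m, angles in degrees, forces in N, time in s.
With the tool pointing down it reaches from about 0.4 to 0.85 m from the base axis. Payload 10.4 kg.
Tool frame: the origin (TCP) lies at the very end of the fingers, on their centre line; the grasp point (between the pads) lies 19 mm behind it; z points along the fingers, y is the line along which they close (so a half turn about z gives the same grasp; the last joint's range is limited). The gripper opens to 87 mm and grips with 3 to 60 N. Pads are 19 mm wide; open, the fingers measure 117 mm over their backs; the gripper's body (75 mm by 190 mm) begins 51 mm behind the grasp point.
Start: joints at [62.303, 19.034, -3.707, 83.658, 1.238, 77.344, -5.071], TCP at [0.278, -0.56, 0.223] pointing down, gripper open.
Joint ranges: [-148.97, 148.97], [-28.65, 121.19], [-84.17, 76.75], [9.2, 138.47], [-72.65, 252.65], [3.7, 117.97], [-149.18, 149.18]. Speed limits (degrees/s): [127.2, 127.2, 159.86, 159.86, 180, 180, 180].

## Interface

Orientations are given as a 3x3 rotation matrix whose columns are the frame's x, y, z axes.
In Python, from bench import * gives the robot as it stands.
- The arm moves only by the shell command python3 -m pendant 'ROWS'. ROWS is JSON, a list of rows, each a list of 7 numbers: the shift along the tool's x, y, z in mm, then the turn, a rotation vector about the tool's x, y, z in degrees, then the finger opening in mm, from 0 to 87. A call has exactly 8 rows; each row is the pose to reach, as a shift and turn from the pose commanded when the call began, along the tool's axes at that moment; what a row does not reach only later rows make up. A row lasts 1/10 s, in which the tool goes at most 50 mm and 8.59 degrees, less where a joint would pass 70% of its speed; a pose out of reach is approached as far as the arm can. A call with a gripper value outside its range is refused whole. The fingers move at their own pace and stop on an object; the grip force is fixed at half the most. Time passes only in rows, so rows that repeat a pose let the fingers close, or fill a call up. It gives the time, the measured TCP pose, the force, the opening and the grip force at its end, in the units of the state.
- state(): the state, without advancing time (a new reading comes with each control period).
- get_image(name): name is "side" or "top"; returns a dict with "img" (480x640x3 uint8, red, green, blue), "vfov" (degrees; the focal length in pixels is half the picture's height over the tangent of half this angle, whatever the lens; pixels are square), "cx", "cy" (the principal point, pixels), "R" (3x3) and "t" (3): a world point X has camera coordinates R X + t. Camera axes: x right, y down, z forward; pixel columns grow to the right and rows downward; lengths in m; the calibration is good to about 2 mm. A picture is of the moment at which its call begins. There is no depth.
- close_job(): hands the job in; it is judged then, once.
The state is a dict: "time_s": time; "joint_pos": joint angles; "dq": joint speeds; "joint_efforts": joint torques, N m; "tcp_pos": TCP position; "tool_rot": TCP orientation; "ft_force": force on the tool from outside, world axes, zero at the start; "wrist_torque": the same for the moment, N m; "grip_width": finger opening in m; "finger_force": force on a finger pad.
Only numpy, scipy, OpenCV 4.12 (cv2) and the standard library are available. Lean on these libraries where they do the work, as an engineer would, in place of code of your own. Each camera call takes 0.05 s, during which the arm holds its last target. There are 200 camera calls.

## Working session

There is one attempt and no reset: what is moved stays moved. The work goes in short steps, Python scripts to look and compute and a shell command to move; the robot and the scene stay as the last step left them, time stands still between calls to the robot, and variables do not carry over. Pictures are saved under pics/ and viewed, at most 11 in all, crops included, and the job is handed in when it is done.

```bash
ls; mkdir -p pics; python3 - <<'E'
from bench import *
import cv2,numpy as np
s=state();print(s['time_s'],s['tcp_pos'],s['tool_rot'],s['grip_width'])
for n in("side","top"):
    d=get_image(n);cv2.imwrite(f"pics/{n}0.png",d["img"][:,:,::-1]);print(n,d["vfov"],d["cx"],d["cy"],np.round(d["R"],4).tolist(),d["t"])
E
```

```text
pics
0.0 [ 0.27770847 -0.55945262  0.22173727] [[ 8.95686557e-01  4.44685358e-01 -7.24225443e-04]
 [ 4.44685942e-01 -8.95685615e-01  1.30055270e-03]
 [-7.03415674e-05 -1.48694045e-03 -9.99998892e-01]] 0.08704992973517962
side 42.674004802860146 317.6286398137808 244.03037957309007 [[-0.9484, -0.3166, -0.0179], [-0.2218, 0.7025, -0.6763], [0.2267, -0.6374, -0.7364]] [0.52611296 0.19831796 1.38538159]
top 52.041709789352666 325.9428777608393 243.3135276345645 [[0.0102, -0.9999, -0.0047], [-0.9988, -0.01, -0.0488], [0.0488, 0.0052, -0.9988]] [-0.01690552  0.54826368  1.07990631]
```

View pics/side0.png

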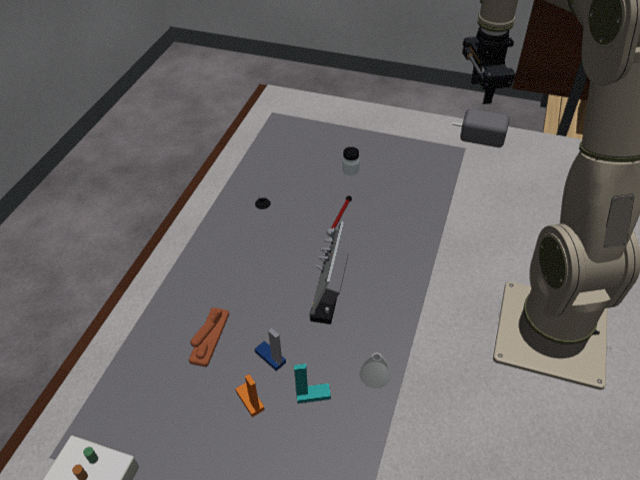

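View pics/top0.png

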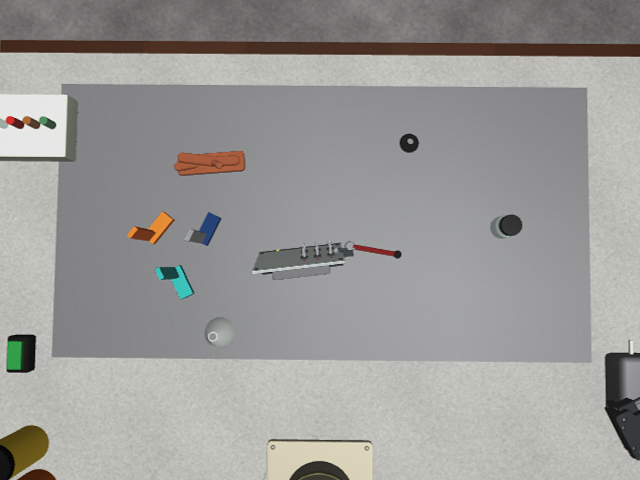

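Side: blue square at about (272,348), red leg from (332,232) to (348,199), block near (322,310). Top: square at (205,230), block about (300,258), kick foot at (397,254). I'll zoom in on both.

```bash
cat > h.py <<'E'
import numpy as np,cv2
from bench import *
def K(d):
    return 240/np.tan(np.radians(d["vfov"]/2)),np.array(d["R"]),np.array(d["t"])
def ray(d,p):
    f,R,t=K(d);v=R.T@np.array([(p[0]-d["cx"])/f,(p[1]-d["cy"])/f,1]);return -R.T@t,v/np.linalg.norm(v)
def onz(d,p,z):
    o,v=ray(d,p);return o+v*(z-o[2])/v[2]
def proj(d,X):
    f,R,t=K(d);c=R@np.array(X)+t;return np.array([d["cx"]+f*c[0]/c[2],d["cy"]+f*c[1]/c[2]])
def tri(ds,ps):
    A=0;b=0
    for d,p in zip(ds,ps):
        o,v=ray(d,p);P=np.eye(3)-np.outer(v,v);A=A+P;b=b+P@o
    return np.linalg.solve(A,b)
E
python3 - <<'E'
import cv2,numpy as np
t=cv2.imread("pics/top0.png");s=cv2.imread("pics/side0.png")
a=cv2.resize(t[200:290,180:340],None,fx=5,fy=5,interpolation=cv2.INTER_CUBIC)
cv2.imwrite("pics/c1.png",a)
b=cv2.resize(s[215:375,235:365],None,fx=3.75,fy=3.75,interpolation=cv2.INTER_CUBIC);cv2.imwrite("pics/c2.png",b)
for n,i in(("top",t),("side",s)):
    h=cv2.cvtColor(i,cv2.COLOR_BGR2HSV)
    for c,lo,hi in(("blue",(108,120,40),(125,255,255)),("yel",(22,80,80),(35,255,255)),("red",(174,120,60),(180,255,255)),("red0",(0,160,60),(3,255,255))):
        m=cv2.inRange(h,lo,hi)
        k,l,st,ce=cv2.connectedComponentsWithStats(m)
        print(n,c,[(st[j].tolist(),ce[j].round(1).tolist()) for j in range(1,k) if st[j][4]>3][:8])
    m=cv2.inRange(h,(108,120,40),(125,255,255))
    cs=cv2.findContours(m,0,2)[0];c=max(cs,key=cv2.contourArea);print(cv2.approxPolyDP(c,2,True)[:,0].tolist())
E
```

```text
top blue [([200, 213, 21, 32, 329], [209.3, 226.5])]
top yel [([276, 250, 4, 1, 4], [277.5, 250.0]), ([29, 425, 4, 1, 4], [30.5, 425.0]), ([16, 428, 6, 4, 6], [18.5, 429.5]), ([5, 428, 44, 51, 1139], [28.4, 449.1]), ([314, 473, 4, 1, 4], [315.5, 473.0]), ([322, 473, 5, 2, 6], [323.7, 473.8]), ([298, 474, 13, 6, 15], [304.1, 476.4]), ([328, 475, 7, 3, 7], [331.0, 475.7])]
top red []
top red0 [([6, 116, 18, 12, 101], [13.8, 121.7]), ([354, 245, 40, 10, 146], [373.8, 249.8])]
[[210, 213], [200, 229], [207, 234], [203, 241], [205, 244], [220, 218]]
side blue [([255, 341, 27, 28, 243], [266.3, 353.7]), ([282, 357, 3, 7, 14], [282.7, 359.7])]
side yel []
side red [([345, 201, 2, 4, 4], [345.8, 202.5]), ([337, 216, 4, 2, 4], [338.5, 216.5])]
side red0 [([332, 199, 17, 29, 78], [340.2, 213.1])]
[[255, 348], [266, 361], [267, 359], [274, 365], [274, 368], [281, 365], [279, 367], [271, 358], [269, 345], [264, 341]]
```

View pics/c1.png

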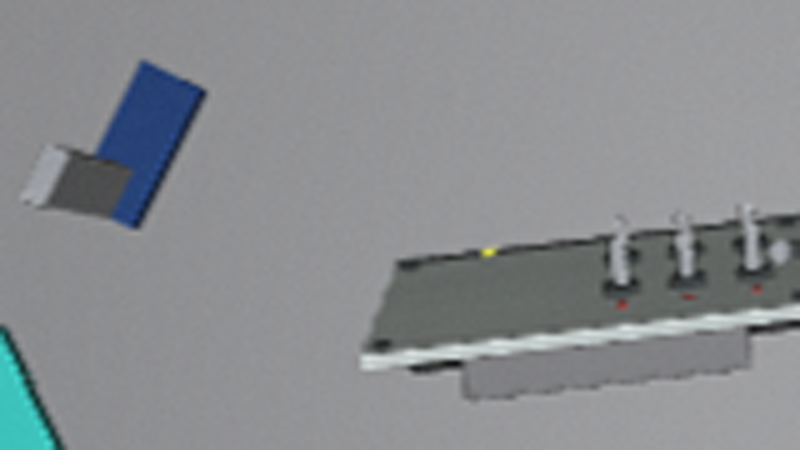

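View pics/c2.png

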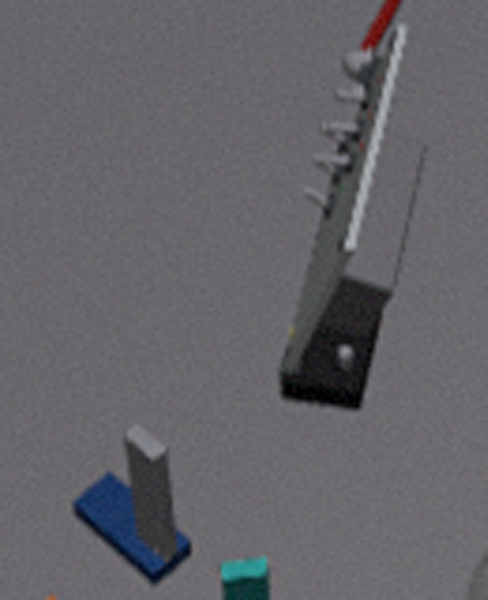

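Crop 1 shows the block's far top edge running from (398,262) to (800,215), the yellow mark at (489,252) and the square's blade top at (47,177). Crop 2 shows the blade top at about (147,444).

```bash
cat > m.py <<'E'
from h import *
def measure():
    top=get_image("top");side=get_image("side")
    c1=lambda u,v:(180+(u+.5)/5-.5,200+(v+.5)/5-.5)
    c2=lambda u,v:(235+(u+.5)/3.75-.5,215+(v+.5)/3.75-.5)
    L=onz(top,c1(398,262),.022);Y=onz(top,(277.5,250.2),.022);Rr=onz(top,c1(797,216),.022)
    return top,side,c1,c2,L,Y,Rr
E
python3 - <<'E'
from m import *
top,side,c1,c2,L,Y,Rr=measure()
np.set_printoptions(precision=4,suppress=True)
print("edge",L,Y,Rr, "side corner",onz(side,c2(283,373),.022), np.linalg.norm((L-Y)[:2]))
d=(L-Rr)[:2];d/=np.linalg.norm(d);print("yaw of +y vs world y",np.degrees(np.arctan2(-d[0],d[1])))
hs=tri([top,side],[(397.4,254.2),(348.5,198.8)]);print("foot",hs)
b=tri([top,side],[c1(47,177),c2(147,444)]);print("blade top",b, onz(top,c1(47,177),.122),onz(side,c2(147,444),.122))
p=[onz(top,c1(*q),.122) for q in((35,205.5),(60,147.5))];e=(p[1]-p[0])[:2];print("blade axis",np.degrees(np.arctan2(e[1],e[0])),np.linalg.norm(e))
q=[onz(top,x,.018) for x in(c1(143,60),c1(207,93),c1(140,228))];print("stock far corners",q);
e=(q[1]-q[2])[:2];print(np.degrees(np.arctan2(e[1],e[0])),np.linalg.norm(e)); e=(q[0]-q[1])[:2];print(np.degrees(np.arctan2(e[1],e[0]))-90,np.linalg.norm(e))
E
```

```text
edge [0.5273 0.1356 0.022 ] [0.5317 0.0953 0.022 ] [ 0.5494 -0.0402  0.022 ] side corner [0.5279 0.1334 0.022 ] 0.04055812514447852
yaw of +y vs world y 7.1583333097447595
foot [ 0.5232 -0.1543  0.1258]
blade top [0.558 0.265 0.116] [0.5571 0.2631 0.122 ] [0.5567 0.2687 0.122 ]
blade axis -22.05770614868314 0.025271566644963706
stock far corners [array([0.6162, 0.2512, 0.018 ]), array([0.6017, 0.2224, 0.018 ]), array([0.5414, 0.2509, 0.018 ])]
-25.27003302935463 0.06673152630889846
-26.64781649411053 0.03221959779886834
```

```bash
cat >> h.py <<'E'
def go(x,y,z,yaw):
    from scipy.spatial.transform import Rotation as Ro
    s=state();R=np.array(s["tool_rot"]);a=np.radians(yaw)
    T=np.array([[np.cos(a),np.sin(a),0],[np.sin(a),-np.cos(a),0],[0,0,-1]])
    d=R.T@(np.array([x,y,z])-s["tcp_pos"])*1e3;w=Ro.from_matrix(R.T@T).as_rotvec(degrees=True)
    print("row",d.round(1),w.round(2),"t",s["time_s"],"f",np.round(s["ft_force"],1),np.round(s["tcp_pos"],4))
E
python3 -c "
from h import *
go(.557,.2625,.22,-25.3)"
```

```text
row [ 615.6 -612.2    2.6] [-4.00e-02  2.00e-02  5.17e+01] t 0.2 f [ 0.7  0.7 -0.7] [ 0.2778 -0.5596  0.2221]
```

```bash
python3 -m pendant '[[35,-35,0,0,0,3,60],[70,-70,0,0,0,6,50],[105,-105,0,0,0,12,40],[140,-140,0,0,0,18,40],[175,-175,0,0,0,24,40],[210,-210,0,0,0,30,40],[245,-245,0,0,0,36,40],[280,-280,0,0,0,42,40]]'; python3 -c "
from h import *
go(.557,.2625,.22,-25.3)"
```

```text
time_s: 1.0
tcp_pos: [0.4044, -0.1826, 0.2227]
tool_rot: [[0.962, -0.273, 0.0], [-0.273, -0.962, -0.001], [0.0, 0.001, -1.0]]
ft_force: [1.5, -0.1, -0.2]
grip_width: 0.0409
finger_force: 0.0
row [  25.3 -469.8    2.4] [ 0.03 -0.03  9.45] t 1.0 f [ 1.5 -0.1 -0.2] [ 0.4044 -0.1826  0.2227]
```

```bash
python3 -m pendant '[[3,-50,0,0,0,2,40],[6,-100,0,0,0,4,40],[9,-150,0,0,0,6,40],[12,-200,0,0,0,8,40],[15,-250,0,0,0,9.4,40],[18,-300,0,0,0,9.4,40],[20,-345,0,0,0,9.4,40],[22,-385,0,0,0,9.4,40]]'; python3 -m pendant '[[0,-30,0,0,0,0,40],[0,-55,0,0,0,0,40],[0,-75,0,0,0,0,40],[0,-85,0,0,0,0,40],[0,-85,0,0,0,0,40],[0,-85,0,0,0,0,40],[0,-85,0,0,0,0,40],[0,-85,0,0,0,0,40]]' >/dev/null; python3 -c "
from h import *
go(.557,.2625,.09,-25.3)
d=get_image('side');cv2.imwrite('pics/s1.png',cv2.resize(d['img'][200:420,180:400,::-1],None,fx=2.7,fy=2.7))"
```

```text
time_s: 1.8
tcp_pos: [0.5292, 0.1827, 0.2225]
tool_rot: [[0.907, -0.422, 0.0], [-0.422, -0.907, 0.0], [-0.0, -0.0, -1.0]]
ft_force: [0.1, -1.0, 0.6]
grip_width: 0.04
finger_force: 0.0
row [ -9.9  -2.3 132.6] [ 0.01 -0.01  0.22] t 2.6 f [-0.6  0.7 -0. ] [0.565  0.2563 0.2226]
```

View pics/s1.png

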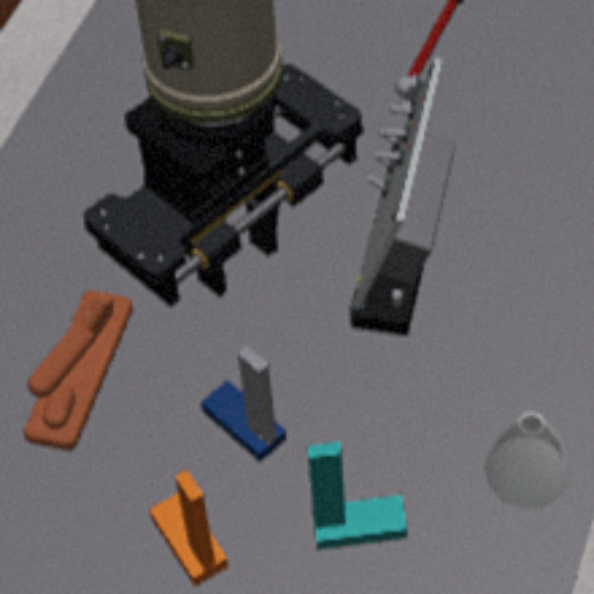

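The gripper is over the blue square (blade top at crop (255,358)) and nothing is in the way, so I descend.

```bash
python3 -m pendant '[[-10,-2,0,0,0,0,40],[-10,-2,40,0,0,0,40],[-10,-2,80,0,0,0,40],[-10,-2,110,0,0,0,40],[-10,-2,132,0,0,0,40],[-10,-2,132,0,0,0,40],[-10,-2,132,0,0,0,4],[-10,-2,132,0,0,0,4]]'; python3 -m pendant '[[0,0,0,0,0,0,4],[0,0,0,0,0,0,4],[0,0,0,0,0,0,4],[0,0,-10,0,0,0,4],[0,0,-40,0,0,0,4],[0,0,-70,0,0,0,4],[0,0,-80,0,0,0,4],[0,0,-80,0,0,0,4]]'; python3 -c "
from h import *
d=get_image('side');cv2.imwrite('pics/s2.png',cv2.resize(d['img'][200:420,180:400,::-1],None,fx=2.7,fy=2.7))"
```

```text
time_s: 3.45
tcp_pos: [0.5577, 0.2637, 0.0924]
tool_rot: [[0.906, -0.423, 0.002], [-0.423, -0.906, 0.001], [0.002, -0.002, -1.0]]
ft_force: [-0.3, 0.3, 0.1]
grip_width: 0.031
finger_force: 0.0
time_s: 4.25
tcp_pos: [0.5573, 0.2639, 0.1721]
tool_rot: [[0.906, -0.423, 0.003], [-0.423, -0.906, 0.001], [0.002, -0.002, -1.0]]
ft_force: [-0.6, -0.3, -3.4]
grip_width: 0.0098
finger_force: 29.9
```

View pics/s2.png

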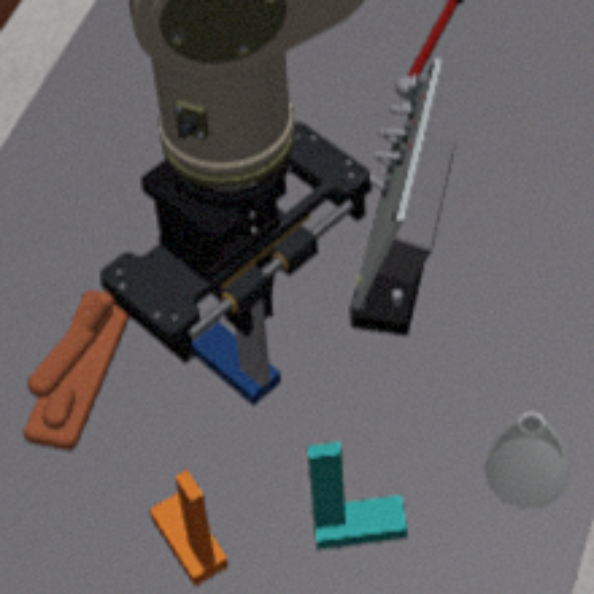

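Lifted cleanly: grip width 9.8 mm, −3.4 N. Next I carry it to 25 mm off the far face.

```bash
python3 -c "
from h import *
go(.5684,.0999,.172,7.16)"
```

```text
row [ 79.8 143.2  -1.7] [ 0.000e+00 -1.000e-02 -3.216e+01] t 4.3 f [ 0.4  0.6 -4.3] [0.5566 0.2634 0.1703]
```

```bash
python3 -m pendant '[[12,22,0,0,0,-5,4],[25,45,0,0,0,-11,4],[40,71,0,0,0,-17,4],[54,96,0,0,0,-23,4],[67,120,0,0,0,-28,4],[76,137,0,0,0,-32.2,4],[80,143,0,0,0,-32.2,4],[80,143,0,0,0,-32.2,4]]'>/dev/null;  python3 -c "
from h import *
go(.5684,.0999,.102,7.16)
d=get_image('side');cv2.imwrite('pics/s3.png',cv2.resize(d['img'][200:420,180:400,::-1],None,fx=2.7,fy=2.7))"
```

```text
row [ 0.3 -0.8 67.2] [ 0.02  0.11 -0.18] t 5.1 f [ 0.9  0.1 -2.8] [0.5683 0.0991 0.1692]
```

```bash
python3 -m pendant '[[0,-1,20,0,0,0,4],[0,-1,45,0,0,0,4],[0,-1,62,0,0,0,4],[0,-1,68,0,0,0,4],[0,-1,68,0,0,0,4],[0,-1,68,0,0,0,4],[0,-1,68,0,0,0,4],[0,-1,68,0,0,0,4]]'>/dev/null;  python3 -c "
from h import *
go(.5436,.0968,.094,7.16)
d=get_image('side');e=get_image('top');cv2.imwrite('pics/s3.png',np.hstack([cv2.resize(d['img'][250:370,260:360,::-1],(400,480)),cv2.resize(e['img'][190:286,240:320,::-1],(400,480))]))"
```

```text
row [-25.9   1.2   9.4] [-0.   -0.09  0.04] t 5.95 f [ 0.9 -0.1 -2.8] [0.5691 0.1013 0.1034]
```

View pics/s3.png

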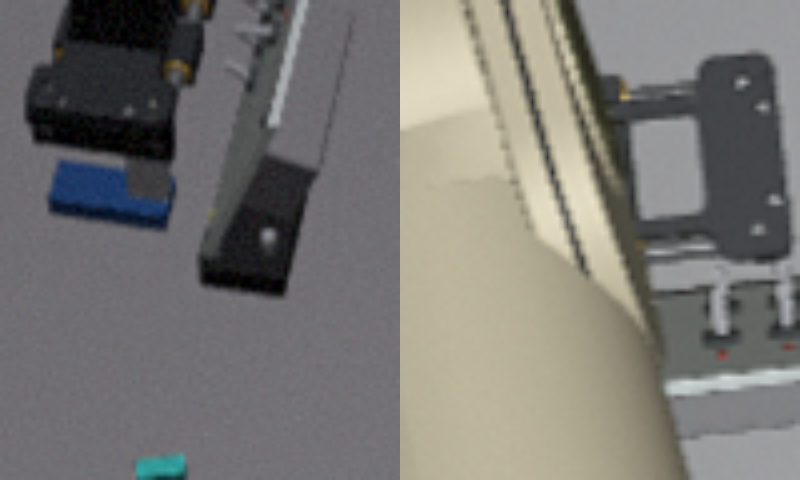

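```bash
python3 -m pendant '[[-6,1,3,0,0,0,4],[-12,1,6,0,0,0,4],[-18,1,8,0,0,0,4],[-20,1,9,0,0,0,4],[-22,1,9,0,0,0,4],[-22,1,9,0,0,0,4],[-22,1,9,0,0,0,4],[-22,1,9,0,0,0,4]]'>/dev/null;  python3 -c "
from h import *
go(.5436,.0968,.094,7.16)"
```

```text
row [-3.6  0.1 -0.3] [ 0.   -0.02  0.04] t 6.85 f [-0.3  0.9 -2.8] [0.5471 0.0973 0.0937]
```

Down until the liner supports the weight, then in until it touches the block.

```bash
python3 -m pendant '[[0,0,0.5,0,0,0,4],[0,0,1,0,0,0,4],[0,0,1.5,0,0,0,4],[0,0,2,0,0,0,4],[0,0,2,0,0,0,4],[0,0,2,0,0,0,4],[0,0,2,0,0,0,4],[0,0,2,0,0,0,4]]'; python3 -m pendant '[[-1,0,0,0,0,0,4],[-2,0,0,0,0,0,4],[-3,0,0,0,0,0,4],[-3.5,0,0,0,0,0,4],[-3.5,0,0,0,0,0,4],[-3.5,0,0,0,0,0,4],[-3.5,0,0,0,0,0,4],[-3.5,0,0,0,0,0,4]]'
```

```text
time_s: 7.65
tcp_pos: [0.5469, 0.0973, 0.0916]
tool_rot: [[0.992, 0.125, 0.0], [0.125, -0.992, -0.0], [0.0, 0.0, -1.0]]
ft_force: [-0.1, -0.3, -2.6]
grip_width: 0.0098
finger_force: 29.9
time_s: 8.45
tcp_pos: [0.5438, 0.0969, 0.0918]
tool_rot: [[0.992, 0.125, 0.001], [0.125, -0.992, 0.0], [0.001, -0.0, -1.0]]
ft_force: [3.8, 0.3, -3.9]
grip_width: 0.0097
finger_force: 30.0
```

```bash
python3 -m pendant '[[0,0,0.5,0,0,0,4],[0,0,0.5,0,0,0,4],[0,0,1,0,0,0,4],[0,0,1,0,0,0,4],[0,0,1,0,0,0,4],[0,0,1,0,0,0,4],[0,0,1,0,0,0,4],[0,0,1,0,0,0,4]]'; python3 -m pendant '[[0,0,0.5,0,0,0,4],[0,0,0.5,0,0,0,4],[0,0,0.5,0,0,0,4],[0,0,1,0,0,0,4],[0,0,1,0,0,0,4],[0,0,1,0,0,0,4],[0,0,1,0,0,0,4],[0,0,1,0,0,0,4]]'; python3 -c "
from h import *
print(state()['wrist_torque'])
go(.5436,.0968,.094,7.16)"
```

```text
time_s: 9.25
tcp_pos: [0.5439, 0.097, 0.0911]
tool_rot: [[0.992, 0.125, 0.001], [0.125, -0.992, 0.0], [0.001, -0.0, -1.0]]
ft_force: [3.8, 0.9, 5.5]
grip_width: 0.0098
finger_force: 30.0
time_s: 10.05
tcp_pos: [0.5442, 0.0971, 0.091]
tool_rot: [[0.992, 0.125, 0.002], [0.125, -0.992, 0.0], [0.002, -0.0, -1.0]]
ft_force: [2.0, 0.4, 12.2]
grip_width: 0.0097
finger_force: 30.0
[ 0.01411028 -0.37979751 -0.01364468]
row [-0.7  0.2 -3. ] [-0.   -0.12  0.04] t 10.05 f [ 2.   0.4 12.2] [0.5442 0.0971 0.091 ]
```

```bash
python3 -m pendant '[[-0.5,0,-1,0,0,0,4],[-1,0,-1,0,0,0,4],[-1.5,0,-1,0,0,0,4],[-1.5,0,-1,0,0,0,4],[-1.5,0,-1,0,0,0,4],[-1.5,0,-1,0,0,0,14],[-1.5,0,-1,0,0,0,24],[-1.5,0,-1,0,0,0,30]]'; python3 -m pendant '[[0,0,0,0,0,0,30],[0,0,0,0,0,0,30],[0,0,-15,0,0,0,30],[0,0,-50,0,0,0,30],[0,0,-90,0,0,0,30],[0,0,-110,0,0,0,30],[0,0,-120,0,0,0,30],[0,0,-120,0,0,0,30]]';  python3 -c "
from h import *
go(.5436,.0968,.21,7.16)"
```

```text
time_s: 10.85
tcp_pos: [0.5407, 0.0963, 0.0897]
tool_rot: [[0.992, 0.125, -0.003], [0.125, -0.992, -0.001], [-0.003, 0.0, -1.0]]
ft_force: [0.1, -1.0, 0.1]
grip_width: 0.0229
finger_force: 0.0
time_s: 11.65
tcp_pos: [0.5425, 0.0968, 0.2122]
tool_rot: [[0.992, 0.125, 0.002], [0.125, -0.992, 0.0], [0.002, -0.0, -1.0]]
ft_force: [1.4, -0.6, -0.5]
grip_width: 0.0302
finger_force: 0.0
row [1.1 0.2 2.2] [-0.   -0.14  0.04] t 11.65 f [ 1.4 -0.6 -0.5] [0.5425 0.0968 0.2122]
```

```bash
python3 -m pendant '[[0,20,0,0,0,8.5,20],[0,50,0,0,0,17,10],[-2,85,0,0,0,25.5,0],[-4,125,0,0,0,34,0],[-6,165,0,0,0,42.5,0],[-8,200,0,0,0,51,0],[-10,220,0,0,0,59.5,0],[-12,225,0,0,0,68,0]]'; python3 -c "
from h import *
go(.5258,-.1301,.165,-82.84);print(state()['joint_pos'])"
```

```text
time_s: 12.45
tcp_pos: [0.557, -0.1315, 0.2087]
tool_rot: [[0.479, -0.878, -0.003], [-0.878, -0.479, -0.001], [-0.001, 0.003, -1.0]]
ft_force: [-0.8, 0.7, 0.4]
grip_width: 0.0008
finger_force: 0.0
row [-16.1  26.6  43.8] [1.800e-01 1.000e-02 2.145e+01] t 12.45 f [-0.8  0.7  0.4] [ 0.557  -0.1315  0.2087]
[   7.14095287   12.87969695    1.77416937   93.13152969   -0.33625
   74.15492049 -142.430823  ]
```

Joint 7 is near its limit, but this yaw already clears the panel, so I keep it and move above mid-leg.

```bash
python3 -m pendant '[[-8,13,0,0,0,0,0],[-16,26.6,0,0,0,0,0],[-16,26.6,15,0,0,0,0],[-16,26.6,35,0,0,0,0],[-16,26.6,45,0,0,0,0],[-16,26.6,48,0,0,0,0],[-16,26.6,48,0,0,0,0],[-16,26.6,48,0,0,0,0]]'; python3 -c "
from h import *
go(.5258,-.1301,.15,-61.4)
d=get_image('side');e=get_image('top');cv2.imwrite('pics/s4.png',np.hstack([cv2.resize(d['img'][180:340,240:380,::-1],(420,480)),cv2.resize(e['img'][200:296,240:312,::-1],(360,480))]))"
```

```text
time_s: 13.25
tcp_pos: [0.5276, -0.1271, 0.1631]
tool_rot: [[0.488, -0.873, 0.001], [-0.873, -0.488, -0.0], [0.0, -0.001, -1.0]]
ft_force: [0.2, 0.2, 0.7]
grip_width: 0.0007
finger_force: 0.0
row [ 1.7  3.  13.1] [-0.03 -0.03  0.6 ] t 13.25 f [0.2 0.2 0.7] [ 0.5276 -0.1271  0.1631]
```

View pics/s4.png

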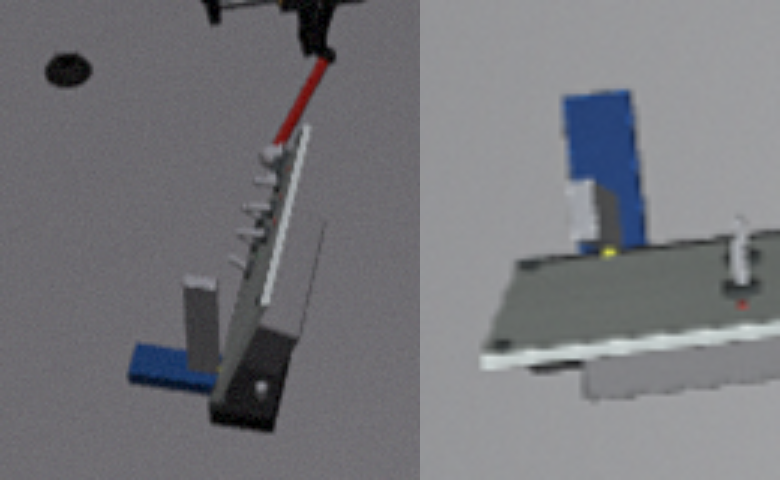

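The square stands flush, with its stock centred on the yellow mark (crop (608,250)). I check its yaw numerically while pushing the kickstand.

```bash
python3 - <<'E'
from h import *
e=get_image('top')
h=cv2.cvtColor(e['img'],cv2.COLOR_RGB2HSV);m=cv2.inRange(h,(105,90,30),(130,255,255));m[:,:270]=0;m[:,320:]=0;m[:190]=0;m[260:]=0
ys=np.arange(222,246);r=[np.where(m[y])[0].max() if m[y].any() else -1 for y in ys];print(r)
ok=[(onz(e,(x,y),.01)) for x,y in zip(r,ys) if x>0]
ok=np.array(ok);p=np.polyfit(ok[:,0],ok[:,1],1);print("stock yaw",np.degrees(np.arctan(p[0])))
# dark edge of block: darkest row per column between toggles
g=cv2.cvtColor(e['img'],cv2.COLOR_RGB2GRAY).astype(int);q=[]
for x in range(283,335):
    c=g[238:254,x];q.append((x,238+int(np.argmin(c))))
w=np.array([onz(e,t,.022) for t in q]);p=np.polyfit(w[:,1],w[:,0],1);res=w[:,0]-np.polyval(p,w[:,1]);k=abs(res)<.002;p=np.polyfit(w[k,1],w[k,0],1);print("base yaw",np.degrees(np.arctan(-p[0])),k.sum())
# target end of kick push: base (14,-173), z .078
go(.5379+.0139+.0216,.0457+.0017-.1716,.078,-61)
E
```

```text
[np.int64(281), np.int64(282), np.int64(282), np.int64(282), np.int64(282), np.int64(282), np.int64(282), np.int64(282), np.int64(282), np.int64(282), np.int64(283), np.int64(283), np.int64(283), np.int64(283), np.int64(283), np.int64(283), np.int64(283), np.int64(283), np.int64(284), np.int64(284), np.int64(284), np.int64(284), np.int64(284), np.int64(284)]
stock yaw 7.536047730172536
base yaw 2.8257877316578113 20
row [ 19.7 -41.3  85.3] [-0.05 -0.04  0.2 ] t 13.4 f [-0.2 -1.  -0.5] [ 0.5276 -0.1271  0.1632]
```

Stock yaw is 7.5° against 7.2° for the block, so it is good. Now I push the leg down along its swing plane.

```bash
python3 -m pendant '[[0,2,14,0,0,0,0],[0,2,28,0,0,0,0],[2,-2,34,0,0,0,0],[5,-8,43,0,0,0,0],[8,-15,51,0,0,0,0],[11,-22,60,0,0,0,0],[14,-29,68,0,0,0,0],[17,-35,77,0,0,0,0]]'; python3 -m pendant '[[1.5,-3,4,0,0,0,0],[3,-6,8,0,0,0,0],[3,-6,8,0,0,0,0],[3,-6,8,0,0,0,0],[3,-6,-20,0,0,0,0],[3,-6,-60,0,0,0,0],[3,-6,-100,0,0,0,0],[3,-6,-120,0,0,0,0]]'; python3 -c "
from h import *
d=get_image('side');e=get_image('top');cv2.imwrite('pics/s5.png',np.hstack([cv2.resize(d['img'][180:340,240:380,::-1],(420,480)),cv2.resize(e['img'][200:296,300:372,::-1],(360,480))]))"
```

```text
time_s: 14.2
tcp_pos: [0.5669, -0.1246, 0.0848]
tool_rot: [[0.488, -0.873, 0.0], [-0.873, -0.488, -0.0], [0.0, -0.0, -1.0]]
ft_force: [0.3, -0.2, 0.1]
grip_width: 0.0007
finger_force: 0.0
time_s: 15.0
tcp_pos: [0.5739, -0.1249, 0.2101]
tool_rot: [[0.488, -0.873, 0.005], [-0.873, -0.488, -0.001], [0.003, -0.004, -1.0]]
ft_force: [0.7, 0.3, -0.5]
grip_width: 0.0001
finger_force: 0.0
```

View pics/s5.png

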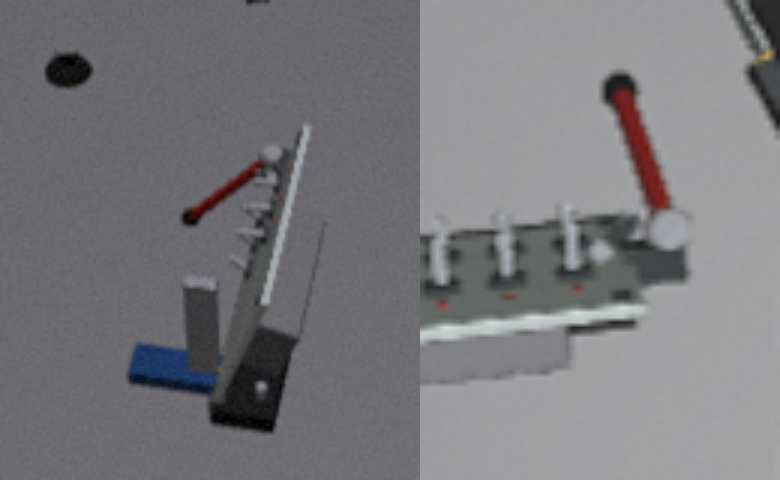

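The kickstand is down on its stop: leg from hub crop (665,228) to foot (620,88). Next I move behind the panel.

```bash
python3 -c "
from h import *
go(.4449,.0643,.21,7.16)"
```

```text
row [-228.4   20.7   -1.2] [ -0.13  -0.39 -67.98] t 15.1 f [0.  0.1 0. ] [ 0.5744 -0.125   0.2099]
```

```bash
python3 -m pendant '[[-25,2,-5,0,0,-8.5,0],[-55,4,-10,0,0,-17,0],[-90,8,-10,0,0,-25.5,0],[-125,11,-10,0,0,-34,0],[-160,14,-10,0,0,-42.5,0],[-195,18,-10,0,0,-51,0],[-220,20,-10,0,0,-59.5,0],[-228,20.7,-5,0,0,-68,0]]'; python3 -c "
from h import *
go(.4449,.0643,.120,7.16)"
```

```text
time_s: 15.9
tcp_pos: [0.4421, 0.0666, 0.2106]
tool_rot: [[0.991, 0.135, 0.001], [0.135, -0.991, 0.0], [0.001, -0.0, -1.0]]
ft_force: [0.5, -0.4, -0.1]
grip_width: 0.0003
finger_force: 0.0
row [ 2.4  2.7 90.6] [-0.   -0.05  0.57] t 15.9 f [ 0.5 -0.4 -0.1] [0.4421 0.0666 0.2106]
```

```bash
python3 -m pendant '[[2,3,20,0,0,0.6,0],[2,3,50,0,0,0.6,0],[2,3,78,0,0,0.6,0],[2,3,90,0,0,0.6,0],[2,3,90,0,0,0.6,0],[8,3,90,0,0,0.6,0],[15,3,90,0,0,0.6,0],[22,3,90,0,0,0.6,0]]'; python3 -m pendant '[[3,0,0,0,0,0,0],[6,0,0,0,0,0,0],[9,0,0,0,0,0,0],[12,0,0,0,0,0,0],[15,0,0,0,0,0,0],[18,0,0,0,0,0,0],[21,0,0,0,0,0,0],[24,0,0,0,0,0,0]]';python3 -c "
from h import *
go(.5379-.0169-.0037,.0457-.0021+.0298,.120,7.16)"
```

```text
time_s: 16.7
tcp_pos: [0.4672, 0.0644, 0.1217]
tool_rot: [[0.993, 0.115, 0.002], [0.115, -0.993, 0.0], [0.002, -0.0, -1.0]]
ft_force: [-0.5, 1.2, -0.4]
grip_width: 0.0005
finger_force: 0.0
time_s: 17.5
tcp_pos: [0.4897, 0.067, 0.1205]
tool_rot: [[0.993, 0.115, -0.0], [0.115, -0.993, -0.0], [-0.0, 0.0, -1.0]]
ft_force: [-2.4, -0.1, 1.2]
grip_width: 0.0004
finger_force: 0.7
row [28.2 -3.2  0.5] [ 0.    0.   -0.56] t 17.5 f [-2.4 -0.1  1.2] [0.4897 0.067  0.1205]
```

```bash
python3 -m pendant '[[2,0,0,0,0,0,0],[4,-1,0,0,0,0,0],[6,-1,0,0,0,0,0],[8,-2,0,0,0,0,0],[10,-2,0,0,0,0,0],[12,-2,0,0,0,0,0],[14,-2,0,0,0,0,0],[16,-2,0,0,0,0,0]]'; python3 -m pendant '[[1,0,0,0,0,0,0],[2,0,0,0,0,0,0],[3,0,0,0,0,0,0],[4,0,0,0,0,0,0],[5,0,0,0,0,0,0],[6,0,0,0,0,0,0],[6,0,0,0,0,0,0],[6,0,0,0,0,0,0]]';python3 -c "
from h import *
go(.5379-.0169-.0037,.0457-.0021+.0298,.120,7.16)"
```

```text
time_s: 18.3
tcp_pos: [0.5054, 0.0708, 0.1206]
tool_rot: [[0.993, 0.115, 0.0], [0.115, -0.993, -0.0], [0.0, 0.0, -1.0]]
ft_force: [-1.8, 0.0, -0.1]
grip_width: 0.0008
finger_force: 0.4
time_s: 19.1
tcp_pos: [0.5112, 0.0714, 0.1206]
tool_rot: [[0.993, 0.115, 0.0], [0.115, -0.993, -0.0], [0.0, 0.0, -1.0]]
ft_force: [-0.9, 0.3, 1.1]
grip_width: 0.0003
finger_force: 0.3
row [ 6.3 -1.3  0.6] [ 0.   -0.01 -0.56] t 19.1 f [-0.9  0.3  1.1] [0.5112 0.0714 0.1206]
```

Small steps now until the foot lands and the force rises.

```bash
python3 -m pendant '[[0.5,0,0,0,0,0,0],[1,0,0,0,0,0,0],[1.5,0,0,0,0,0,0],[2,0,0,0,0,0,0],[2.5,0,0,0,0,0,0],[3,0,0,0,0,0,0],[3,0,0,0,0,0,0],[3,0,0,0,0,0,0]]' | grep -E "tcp|ft"; python3 -m pendant '[[0.5,0,0,0,0,0,0],[1,0,0,0,0,0,0],[1.5,0,0,0,0,0,0],[2,0,0,0,0,0,0],[2,0,0,0,0,0,0],[2,0,0,0,0,0,0],[2,0,0,0,0,0,0],[2,0,0,0,0,0,0]]'| grep -E "tcp|ft"; python3 -c "
from h import *
d=get_image('side');e=get_image('top')
L=[(n,np.array(i['img'])) for n,i in(('t',e),('s',d))]
cv2.imwrite('pics/s6.png',np.hstack([cv2.resize(d['img'][180:340,240:380,::-1],(420,480)),cv2.resize(e['img'][190:286,290:362,::-1],(360,480))]))"
```

```text
tcp_pos: [0.5141, 0.0718, 0.1205]
ft_force: [-0.6, -0.9, 0.5]
tcp_pos: [0.5161, 0.072, 0.1205]
ft_force: [-0.0, -0.2, 0.6]
```

View pics/s6.png

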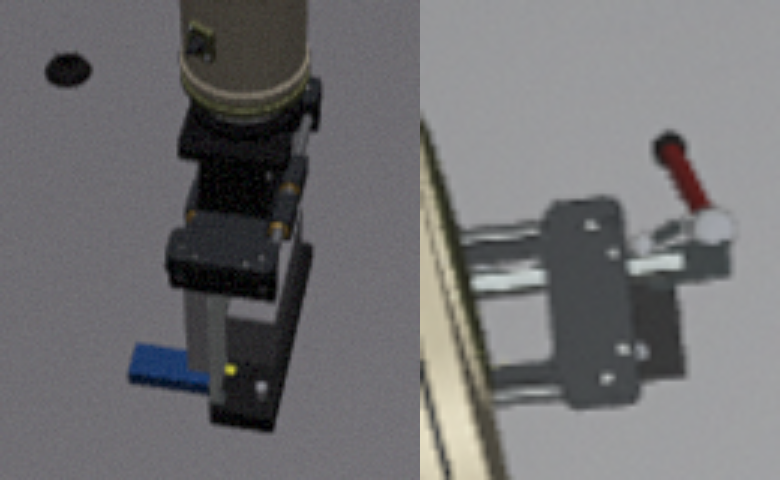

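Almost upright and close to the balance point, with the foot at crop (670,148). I continue gently.

```bash
for k in 1 ; do python3 -m pendant '[[0.3,0,0,0,0,0,0],[0.6,0,0,0,0,0,0],[0.9,0,0,0,0,0,0],[1.2,0,0,0,0,0,0],[1.5,0,0,0,0,0,0],[1.5,0,0,0,0,0,0],[1.5,0,0,0,0,0,0],[1.5,0,0,0,0,0,0]]' | grep -E "tcp|ft"; done; python3 - <<'E'
from h import *
d=get_image('side');e=get_image('top');P=[]
for n,i in(('t',e),('s',d)):
    h=cv2.cvtColor(i['img'],cv2.COLOR_RGB2HSV);m=cv2.inRange(h,(0,150,40),(4,255,255))|cv2.inRange(h,(174,150,40),(180,255,255))
    m[:150]=0;m[330:]=0;m[:,:240]=0;m[:,420:]=0;y,x=np.where(m);print(n,len(x),x.min() if len(x) else 0)
# expected upright foot, leaning-by-0.05 foot
O=np.array([.5379,.0457]);bx=np.array([.992,.1246]);by=np.array([-.1246,.992])
for lean in(0,-.03,-.06):
    c,s=np.cos(lean),np.sin(lean);r=(57,-18)
    x=-6+c*r[0]+s*r[1];z=26+c*r[1]-s*r[0];X=O+bx*x/1e3+by*(-.095)
    print(lean,proj(e,[*X,z/1e3+.002]).round(1),z)
s=np.array(e['img'])[208:232,325:365];g=s.max(2);yx=np.where(g<50);print("foot px",yx[1].mean()+325,yx[0].mean()+208,len(yx[0]))
print([np.round(state()['ft_force'],2) for _ in range(1)])
E
```

```text
tcp_pos: [0.5176, 0.0722, 0.1205]
ft_force: [-0.8, -0.1, -0.1]
t 37 339
s 0 0
0 [340.  220.3] 8.0
-0.03 [340. 220.] 9.717842904060479
-0.06 [340.  219.7] 11.450338650494668
foot px 338.75 218.6875 16
[array([0.42, 0.56, 0.73])]
```

```bash
python3 -m pendant '[[0.3,0,0,0,0,0,0],[0.6,0,0,0,0,0,0],[0.9,0,0,0,0,0,0],[1.2,0,0,0,0,0,0],[1.2,0,0,0,0,0,0],[1.2,0,0,0,0,0,0],[1.2,0,0,0,0,0,0],[1.2,0,0,0,0,0,0]]' | grep -E "tcp|ft";python3 -m pendant '[[0.3,0,0,0,0,0,0],[0.6,0,0,0,0,0,0],[0.9,0,0,0,0,0,0],[1.2,0,0,0,0,0,0],[1.2,0,0,0,0,0,0],[1.2,0,0,0,0,0,0],[1.2,0,0,0,0,0,0],[1.2,0,0,0,0,0,0]]' | grep -E "tcp|ft"
```

```text
tcp_pos: [0.5186, 0.0723, 0.1205]
ft_force: [-3.4, -0.2, 2.2]
tcp_pos: [0.5193, 0.0724, 0.1205]
ft_force: [-7.9, -0.3, 6.6]
```

The force rises to 8 N, so the foot is on the liner. I hold, and check for stability and that the square is undisturbed.

```bash
python3 -m pendant '[[0,0,-0.3,0,0,0,0],[0,0,-0.6,0,0,0,0],[0,0,-0.6,0,0,0,0],[0,0,-0.6,0,0,0,0],[0,0,-0.6,0,0,0,0],[0,0,-0.6,0,0,0,0],[0,0,-0.6,0,0,0,0],[0,0,-0.6,0,0,0,0]]' | grep -E "time|tcp|ft"; python3 -c "
from h import *
d=get_image('side');e=get_image('top');a=cv2.imread('pics/side0.png')
cv2.imwrite('pics/s7.png',np.hstack([cv2.resize(d['img'][180:400,180:400,::-1],(480,480)),cv2.resize(e['img'][196:292,300:364,::-1],(320,480))]))"
```

```text
time_s: 24.1
tcp_pos: [0.5191, 0.0724, 0.1206]
ft_force: [-4.9, 0.3, 1.7]
```

View pics/s7.png

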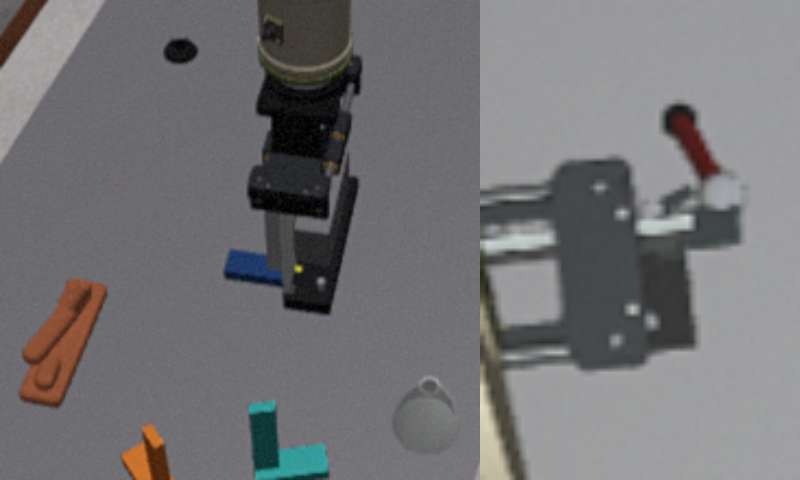

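```bash
python3 -c "
from h import *
e=get_image('top')
g=e['img'].max(2).astype(int);print(g[234:248,336])
O=np.array([.5379,.0457]);bx=np.array([.992,.1246]);by=np.array([-.1246,.992])
for l in(0,-.03,-.06):
  c,s=np.cos(l),np.sin(l)
  for r in((-1,136),(5,136)):
    x=-6+c*r[0]+s*r[1];z=28+c*r[1]-s*r[0];X=O+bx*x/1e3+by*(-.07)
    print(l,proj(e,[*X,z/1e3]).round(1))
print(state()['ft_force'])"
```

```text
[156 118  86 130 116 106 203 195 165  74  79  80  76  69]
0 [332.4 244.1]
0 [332.1 241. ]
-0.03 [332.7 246.2]
-0.03 [332.3 243.1]
-0.06 [332.9 248.3]
-0.06 [332.6 245.2]
[-5.8344434   0.36845926  0.8417855 ]
```

```bash
python3 -c "
from bench import *
print(close_job())"
```

```text
the job is handed in; nothing more can be done
None
```

I handed the job in at about 24 s with the square flush at the yellow mark, the kickstand snapped down with its foot on the liner, and the gripper holding the panel upright at about 5 N; the cone, suction cup, driftwood and jar were never touched.

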